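# Set a plunge router's depth rod with a setup bar

## Task

The plunge router stands with its bit touching the workpiece, and the brass setup bar, as thick as the cut shall be deep, lies on its stop below the depth rod. Lower the depth rod until its end touches the bar, without ramming it, then swing the clamp lever all the way over to lock the rod there. Leave the bar, the router's plunge height and everything else on the table as they are.

Things in the scene. Friction and masses are not known exactly. Their poses are not given: they have to be found in the camera images.
- router: Plunge router on a wooden board (240 x 190 x 18 mm), fixed. Origin: under the board, below the motor's vertical axis (motor 73 mm in diameter). Its -x side is the front, with depth rod (66 mm before the motor axis), stop turret and cam clamp. Black side handles reach 134 mm to +y and -y, tops 167 to 183 mm above the table; battery pack at +x.
- motor_top (a point): Centre of the top face of the router's motor, 236 to 252 mm above the table depending on the plunge height, which is locked and must stay as it is (within 4 mm).
- rod_top (a point): Centre of the flat top of the depth rod's black knurled knob (24 mm diameter, 24 mm high, axis vertical; open all round and above). The rod can be pushed or pulled straight down by it.
- rod_foot (a point): Centre of the flat lower end of the depth rod (round steel, 8 mm diameter, vertical), 186 mm below rod_top. It stands above the setup bar.
- depth_rod (a joint): How far the depth rod is lowered from its highest position, m (0 to 0.085). It slides vertically in its bracket with about 3 N of drag and stays where it is left. It starts 25 to 71 mm above the bar. Once the clamp is locked it is held fast (a steady pull of 15 N only makes it creep a millimetre or so).
- clamp_lever (a joint): Lever angle, rad: 0 = open, pointing to the router's front (-x); 1.5 = locked, at its end stop, pointing to the router's +y side. Grows clockwise seen from above, about a vertical axis. Starts at 0 to 0.25. Swinging takes about 3 N at the handle, up to 5 N near the end; the cam grips the rod from about 1.0 on, firmest at the end stop; the lever stays where it is left.
- lever_grip (a point): Centre of the black upright handle at the end of the clamp lever: 15 mm in diameter, 38 mm high, this point 15 mm below its top. 66 mm from the lever's axis; the lever's arm below it is 10 mm thick, its top 13 mm below this point. Its own x axis points along the arm to the lever's axis.
- lever_pivot (a point): On the vertical axis of the clamp lever, at the height of lever_grip; 31 mm to the router's +y side of the rod's axis. Nothing solid is at this point: the hub's top is 11 mm (of a small pin 8 mm) below.
- bar_top (a point): Centre of the top face of the loose brass setup bar (44 x 20 x 12 mm, 70 to 110 g, long side along its x) lying flat on the stop turret under the rod, top 54 mm above the table.
- bar_case: Open case of the other setup bars with one empty cutout, 158 x 100 x 24 mm, fixed; origin centre of its underside. A bystander.
- tape: Roll of brown tape lying flat, 94 mm across, 48 mm high, loose; origin at the centre of its underside. A bystander.
- pad: Block of green note paper, 76 x 76 x 25 mm, loose; origin at the centre of its underside. A bystander.
- marker: Black and white marker pen lying on the table, 135 mm long along its y, 17 mm thick, loose; origin at its underside. A bystander.

How it is judged:
On the way, in this order (a step that is already met when the one before it is completed fails the run):
1. the depth rod's end touches the setup bar while the clamp is still open (contact force between depth_rod and setup_bar above 0.3 N and z of rod_foot in the frame of bar_top below 0.0015 m and value of joint clamp_lever below 0.6 rad), for 0.1 s.
2. the clamp lever is swung over and the rod still touches the bar (value of joint clamp_lever above 1.25 rad and z of rod_foot in the frame of bar_top below 0.0015 m), for 0.2 s.
At the end, for the whole second after the job is handed in: The depth rod's end rests on the setup bar (gap under 1.5 mm), the bar lies flat on the stop under the rod (within 15 mm), and the clamp lever is swung over to its locked end (beyond 1.25 rad) (all of step 2 and horizontal distance between rod_foot and bar_top below 0.015 m and angle between bar_top's own z axis and vertical below 0.05 rad); the robot touches nothing.
It fails at once if the rod is rammed onto the bar (more than 45 N) (contact force between depth_rod and setup_bar above 45 N).
It fails at once if the setup bar is shifted by more than 8 mm (distance of bar_top from where it was at the start of the episode above 0.008 m).
It fails at once if the router's plunge height is changed by more than 4 mm (distance of motor_top from where it was at the start of the episode above 0.004 m).
It fails at once if a bystander is moved by more than 20 mm (distance of any of tape, pad, marker from where it was at the start of the episode above 0.02 m).
It also fails if it takes over 51 s, if anything falls off the work surface, if the arm or the gripper's body presses on something with over 40 N, if the wrist force passes 120 N, or if a joint passes its speed limit or range.

## Robot

A 6-joint arm with a two-finger parallel gripper is mounted at the origin on a cart in front of the work surface, level with it; the furniture and walls round the work are solid. World frame = base frame: x ahead of the robot, y to its left, z up, the work surface at z = 0. Lengths are in m, angles in rad, forces in N, time in s.
With the tool pointing down it reaches from about 0.375 to 0.975 m from the base axis. Payload 3.8 kg.
Tool frame: the origin (TCP) lies at the very end of the fingers, on their centre line; the grasp point (between the pads) lies 19 mm behind it; z points along the fingers, y is the line along which they close (so a half turn about z gives the same grasp; the last joint's range is limited). The gripper opens to 85 mm and grips with 20 to 120 N. Pads are 22 mm wide; open, the fingers measure 114 mm over their backs; the gripper's body (76 mm by 85 mm) begins 54 mm behind the grasp point. The pads swing forward as they close: fully open they stand 13 mm farther back than shut.
Start: joints at [-1.153, 0.264, 1.604, -0, 1.274, -0.037], TCP at [0.297, -0.606, 0.231] pointing down, gripper open.
Joint ranges: [-2.63, 2.63], [-0.94, 2.18], [0.31, 2.57], [-1.31, 4.45], [0, 2.66], [-2.55, 2.55]. Speed limits (rad/s): [2.57, 2.57, 3.14, 3.14, 3.14, 3.14].

## Interface

Orientations are given as a rotation vector (axis times angle).
In Python, from workcell import read_state, read_camera, calibration, finish_job gives the robot as it stands.
- The arm moves only by the tool step_arm, never from a script. Its argument "commands" is a list of rows, each an object of numbers: "fingers": the gripper's target within -1 to 1 (shut at 1, half-way at 0, fully open at -1); "dx", "dy", "dz": the shift along the tool's x, y, z in m; "roll": the turn about the tool's z in degrees. In form: [{"fingers": .., "dx": .., "dy": .., "dz": .., "roll": ..}, ...]. A call has 1 to 8 rows; each row is the pose to reach, as a shift and turn from the pose commanded when the call began, along the tool's axes at that moment; what a row does not reach only later rows make up. A row lasts 1/8 s, in which the tool goes at most 62.5 mm and 10.7 degrees, less where a joint would pass 70% of its speed; a pose out of reach is approached as far as the arm can. A call with a gripper value outside its range is refused whole. The fingers move at their own pace and stop on an object; "squeeze" is the grip in N (left out, the last holds). Time passes only in rows, so rows that repeat a pose let the fingers close. It gives the time, the measured TCP pose, the force, the opening and the grip force at its end, in the units of the state.
- read_state(): the state, without advancing time (a new reading comes with each control period).
- read_camera(name): name is "scene" or "top" or "wrist"; returns (picture, depth): 480x640x3 uint8, blue, green, red; 480x640 float32, m along the optical axis (not along the pixel's ray), 0 where there is no reading.
- calibration(name): a dict with "intrinsics" (3x3 intrinsics, pixels), "k1" (the pictures are not rectified: a ray, as slopes to the right and down, at radius r is drawn at 1 + k1 r^2 times it, then the intrinsics apply), "world_to_cam" (4x4, takes a point from world to camera coordinates). Camera axes: x right, y up, looking along -z (the intrinsics and any distortion apply to the point x, -y, -z); pixel columns grow to the right and rows downward; lengths in m; the calibration is good to about 2 mm. A picture is of the moment at which its call begins: read the wrist's pose just before it. calibration takes no time and is no camera call; for the wrist camera it gives the pose at the moment of the call.
- finish_job(): hands the job in; it is judged then, once.
The state is a dict: "time": time; "q": joint angles; "joint_vel": joint speeds; "joint_torque": joint torques, N m; "tool_pos": TCP position; "tcp_rot": TCP orientation; "wrist_force": force on the tool from outside, world axes, zero at the start; "torque": the same for the moment, N m; "width": opening from 0.0 (shut) to 1.0 (fully open); "grip_force": force on a finger pad.
Only numpy, scipy, OpenCV 4.12 (cv2) and the standard library are available. Lean on these libraries where they do the work, as an engineer would, in place of code of your own. Each camera call takes 0.05 s, during which the arm holds its last target. There are 200 camera calls.

## Working session

There is one attempt and no reset: what is moved stays moved. The work goes in short steps, Python scripts to look and compute and a tool call to move; the robot and the scene stay as the last step left them, time stands still between calls to the robot, and variables do not carry over. Pictures are saved under pics/ and viewed, at most 10 in all, crops included, and the job is handed in when it is done.

Besides the shell and the picture viewer there is one more tool, called after ">>>" by a JSON object that holds its "api" and its "payload". step_arm: Moves the arm, as the interface text tells. Its arguments: {"type":"object","properties":{"commands":{"type":"array","items":{"type":"object","properties":{"fingers":{"type":"number"},"dx":{"type":"number"},"dy":{"type":"number"},"dz":{"type":"number"},"roll":{"type":"number"}}}},"squeeze":{"type":"number"}},"required":["commands"]}

```bash
mkdir -p pics
cat > h.py <<'E'
import numpy as np, cv2
from workcell import *
def pts(name, d, c=None):
    c=c or calibration(name); K=np.array(c["intrinsics"]); k1=c["k1"]
    v,u=np.mgrid[0:480,0:640].astype(float)
    xd=(u-K[0,2])/K[0,0]; yd=(v-K[1,2])/K[1,1]
    x,y=xd.copy(),yd.copy()
    for _ in range(8):
        s=1+k1*(x*x+y*y); x,y=xd/s,yd/s
    P=np.stack([x*d,-y*d,-d,np.ones_like(d)],-1)
    W=P@np.linalg.inv(np.array(c["world_to_cam"])).T
    W[d<=0]=np.nan
    return W[...,:3]
E
python3 - <<'E'
from h import *
s=read_state(); print(s)
for n in("scene","top"):
    im,d=read_camera(n); cv2.imwrite(f"pics/{n}.png",im); np.savez(f"{n}.npz",im=im,W=pts(n,d))
    print(np.linalg.inv(np.array(calibration(n)["world_to_cam"]))[:3].round(3))
E
```

```text
{'time': 0.0, 'q': array([-1.15287208e+00,  2.64779535e-01,  1.60537321e+00, -2.49791210e-05,
        1.27371398e+00, -3.69458415e-02]), 'joint_vel': array([ 0.00038045,  0.00032113,  0.00076383, -0.00118513,  0.00019528,
        0.00014771]), 'joint_torque': array([-3.41455074e-03, -5.15123892e+01, -3.67313039e+01,  5.54910741e-05,
        1.31290656e-02,  6.21314967e-06]), 'tool_pos': array([ 0.29622235, -0.60570945,  0.22994469]), 'tcp_rot': array([-3.05851648e+00, -7.07873061e-01,  7.12659250e-04]), 'wrist_force': array([-0.20323546, -0.11834663,  0.7057055 ]), 'torque': array([-0.00877905, -0.01867977, -0.01043631]), 'grip_force': 0.0, 'width': 0.9979423012660239}
[[-0.668  0.554 -0.497 -0.397]
 [-0.744 -0.486  0.458  0.756]
 [ 0.012  0.676  0.737  1.504]]
[[-0.004  0.996 -0.093  0.416]
 [-1.    -0.002  0.02  -0.073]
 [ 0.02   0.093  0.995  1.146]]
```

View pics/scene.png

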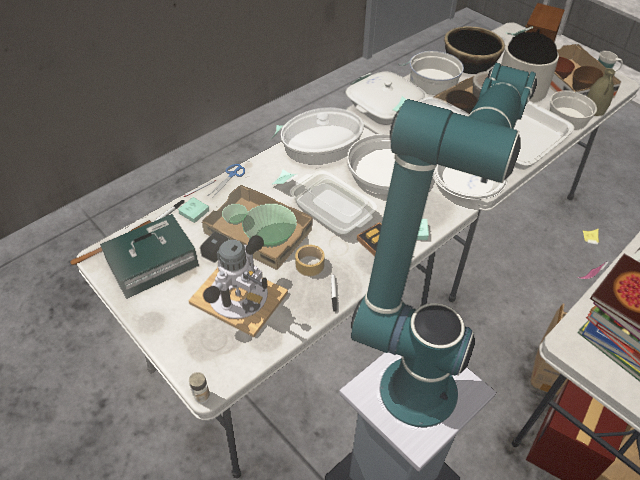

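View pics/top.png

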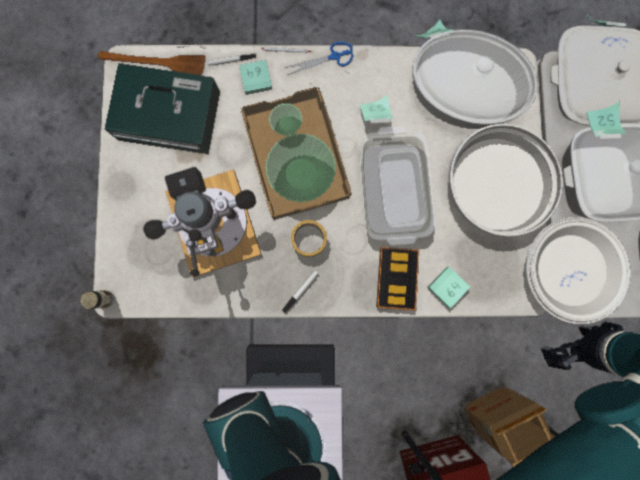

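The top view shows the router at about (195,215), with its front facing the robot (down in the picture). The lever handle is near (195,268). Next I'll enlarge that area.

Run:
```python
from h import *
z=np.load("top.npz"); im,W=z["im"],z["W"]
c=cv2.resize(im[170:290,135:275],None,fx=5,fy=5,interpolation=cv2.INTER_CUBIC)
cv2.imwrite("pics/topc.png",c)
print((W[228:276:2,182:226:2,2]*1000).round().astype(int))
m=W[205,195];print(m, W[200,244],W[229,153])
```

```text
[[                 151                  145                  170
                   175                  179                  179
                   178                  177                  173
                   179                  177                  173
                   173                  170                  171
                   153                  141                  126
                    18                   18                   27
                    28]
 [                  27                   85                   83
                   170                  278                  280
                   280                  278                  276
                   174                  173                  177
                   172                  174                  170
                   163                   20                   22
                    19                   26                   26
                    26]
 [                  30                   30                   36
                   276                  279                  279
            
[... 9861 characters left out ...]
        -3                    3
                     2]
 [                  -7                   -2                   -3
                     1                   20                  222
                   222                  212                  196
                     7                   -2                   -2
                    -1                    0                    1
                     1 -9223372036854775808                   -5
                    -2                   -1                   -1
                     0]]
[0.58351986 0.16595892 0.23855219] [0.60771252 0.07282757 0.16924394] [0.54119933 0.27731311 0.17122091]<stdin>:5: RuntimeWarning: invalid value encountered in cast
```

View pics/topc.png

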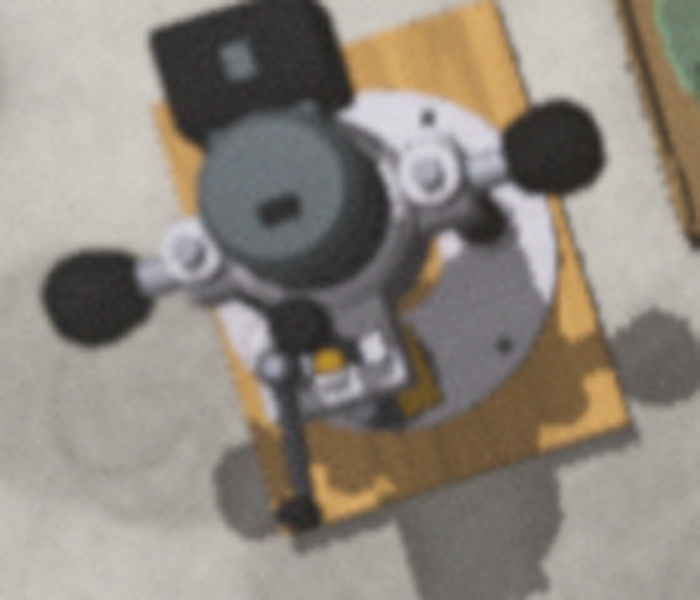

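Run:
```python
from h import *
W=np.load("top.npz")["W"]; P=W[170:290,135:275].reshape(-1,3); P=P[~np.isnan(P).any(1)]
def circ(Q):
    (c,r)=cv2.minEnclosingCircle((Q[:,:2]*1000).astype(np.float32)); return np.round(c,1),round(r,1),Q[:,:3].mean(0).round(4),len(Q)
near=lambda c,r:np.linalg.norm(P[:,:2]-c,axis=1)<r
print("motor",circ(P[(P[:,2]>.228)&(P[:,2]<.25)&near(W[205,195,:2],.05)]))
k=W[234,193,:2]; print("knob",circ(P[(P[:,2]>.272)&near(k,.03)]),k)
g=W[272,194,:2]; print("grip",circ(P[(P[:,2]>.21)&(P[:,2]<.235)&near(g,.03)]),g)
for c in (W[200,244,:2],W[229,153,:2]): print("hnd",circ(P[(P[:,2]>.155)&(P[:,2]<.2)&near(c,.022)]))
```

```text
motor (array([589.4, 177.1]), 45.5, array([0.5792, 0.1763, 0.2368]), 894)
knob (array([517.2, 157.8]), 12.6, array([0.5165, 0.1569, 0.2789]), 118) [0.51698061 0.15789515]
grip (array([442.6, 172. ]), 7.0, array([0.4426, 0.1714, 0.2197]), 41) [0.44240503 0.16885755]
hnd (array([609.1,  72.9]), 21.8, array([0.61  , 0.0724, 0.1643]), 241)
hnd (array([541.9, 277.7]), 21.8, array([0.5428, 0.278 , 0.1644]), 255)
```

```bash
cat >> h.py <<'E'
def go(x,y,z,yaw=None):
    "shift in tool axes from the present pose to a world TCP target"
    from scipy.spatial.transform import Rotation as R
    s=read_state(); r=R.from_rotvec(s["tcp_rot"]).as_matrix()
    w=np.degrees(np.arctan2(r[1,0],r[0,0]))
    print("t",s["time"],"d",(r.T@(np.array([x,y,z])-s["tool_pos"])).round(4),"yaw",w.round(1),
      "roll",None if yaw is None else round((w-yaw+180)%360-180,1),"q",np.round(s["q"],2),"pos",s["tool_pos"].round(4),"F",s["wrist_force"].round(2))
E
python3 -c "
from h import *
go(.43,-.25,.34,110)
"
```

```text
t 0.1 d [ 0.2764 -0.2611 -0.1094] yaw 26.1 roll -83.9 q [-1.15  0.26  1.61  0.    1.27 -0.04] pos [ 0.2963 -0.6058  0.2301] F [0.07 0.73 0.28]
```

>>> {"api": "step_arm", "payload": {"commands": [{"fingers": 1,"dx": 0.276,"dy": -0.261,"dz": -0.11,"roll": -80},{"fingers": 1,"dx": 0.276,"dy": -0.261,"dz": -0.11,"roll": -80},{"fingers": 1,"dx": 0.276,"dy": -0.261,"dz": -0.11,"roll": -80},{"fingers": 1,"dx": 0.276,"dy": -0.261,"dz": -0.11,"roll": -80},{"fingers": 1,"dx": 0.276,"dy": -0.261,"dz": -0.11,"roll": -80},{"fingers": 1,"dx": 0.276,"dy": -0.261,"dz": -0.11,"roll": -80},{"fingers": 1,"dx": 0.276,"dy": -0.261,"dz": -0.11,"roll": -80},{"fingers": 1,"dx": 0.276,"dy": -0.261,"dz": -0.11,"roll": -80}], "squeeze": 20}}

```text
time: 1.1
tool_pos: [0.4305, -0.2488, 0.3419]
tcp_rot: [1.88, 2.516, 0.001]
wrist_force: [-0.3, 0.1, -1.2]
width: 0.002
grip_force: 0.0
```

```bash
python3 -c "
from h import *
go(.48,.12,.36,193)
"
```

```text
t 1.1 d [ 0.3397  0.1519 -0.0181] yaw 106.5 roll -86.5 q [-0.57 -0.13  1.82  0.    1.45 -0.86] pos [ 0.4305 -0.2488  0.3419] F [-0.25  0.06 -1.18]
```

>>> {"api": "step_arm", "payload": {"commands": [{"fingers": 1,"dx": 0.34,"dy": 0.152,"dz": -0.018,"roll": -85},{"fingers": 1,"dx": 0.34,"dy": 0.152,"dz": -0.018,"roll": -85},{"fingers": 1,"dx": 0.34,"dy": 0.152,"dz": -0.018,"roll": -85},{"fingers": 1,"dx": 0.34,"dy": 0.152,"dz": -0.018,"roll": -85},{"fingers": 1,"dx": 0.34,"dy": 0.152,"dz": -0.018,"roll": -85},{"fingers": 1,"dx": 0.34,"dy": 0.152,"dz": -0.018,"roll": -85},{"fingers": 1,"dx": 0.34,"dy": 0.152,"dz": -0.018,"roll": -85},{"fingers": 1,"dx": 0.34,"dy": 0.152,"dz": -0.018,"roll": -85}]}}

```text
time: 2.1
tool_pos: [0.4814, 0.1194, 0.3586]
tcp_rot: [0.316, -3.124, 0.0]
wrist_force: [-0.0, 0.9, -0.4]
width: -0.001
grip_force: 0.0
```

```bash
python3 -c "
from h import *
go(.516,.157,.295,193)
im,d=read_camera('wrist'); cv2.imwrite('pics/w1.png',im); np.savez('w1.npz',im=im,W=pts('wrist',d))
"
```

```text
t 2.1 d [-0.0415  0.0299  0.0635] yaw -168.5 roll -1.5 q [ 0.19 -0.13  1.8  -0.    1.48 -1.58] pos [0.4814 0.1194 0.3586] F [-0.04  0.85 -0.41]
```

View pics/w1.png

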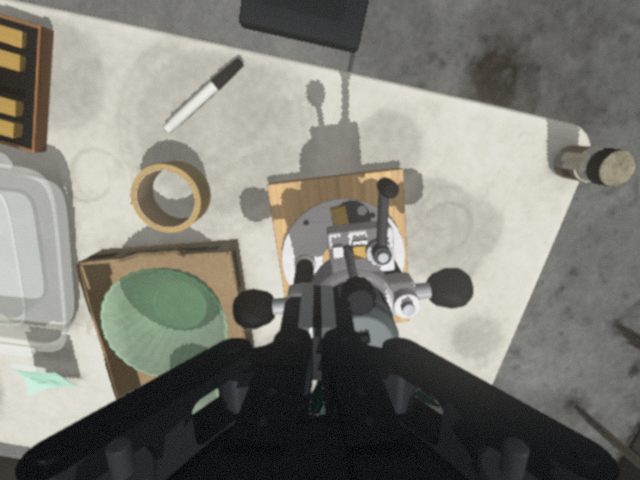

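The wrist view shows the knob at (360,293), the lever handle at (388,187), and the hub at (382,255), with the fingers at (320–340,310).

Run:
```python
from h import *
W=np.load("w1.npz")["W"]
def f(v,u,z0,z1,n=25):
    w=W[v-n:v+n,u-n:u+n].reshape(-1,3); w=w[(w[:,2]>z0)&(w[:,2]<z1)]
    c,r=cv2.minEnclosingCircle((w[:,:2]*1000).astype(np.float32)); print(np.round(c,1),round(r,1),w.mean(0).round(4),w.std(0).round(4),len(w))
f(293,360,.27,.29,16); f(187,388,.21,.235); f(255,382,.19,.208,12)
```

```text
[514.2 158.1] 12.4 [0.512  0.1567 0.2775] [0.0046 0.0058 0.0024] 684
[442.4 171.8] 7.4 [0.4416 0.1705 0.2199] [0.0036 0.0036 0.0031] 277
[505.  185.7] 10.8 [0.5047 0.1853 0.1964] [0.0052 0.0044 0.0024] 338
```

```bash
python3 -c "
from h import *
go(.515,.158,.29,193)
"
```

```text
t 2.15 d [-0.041   0.0314  0.0685] yaw -168.2 roll -1.2 q [ 0.19 -0.13  1.8  -0.    1.48 -1.58] pos [0.4814 0.1189 0.3586] F [0.31 0.37 0.2 ]
```

>>> {"api": "step_arm", "payload": {"commands": [{"fingers": 1,"dx": -0.041,"dy": 0.031,"dz": 0.04,"roll": 0},{"fingers": 1,"dx": -0.041,"dy": 0.031,"dz": 0.068,"roll": 0},{"fingers": 1,"dx": -0.041,"dy": 0.031,"dz": 0.068,"roll": 0},{"fingers": 1,"dx": -0.041,"dy": 0.031,"dz": 0.068,"roll": 0}]}}

```text
time: 2.65
tool_pos: [0.5163, 0.1561, 0.2923]
tcp_rot: [-0.3, 3.126, 0.0]
wrist_force: [1.1, 0.4, -1.7]
width: -0.002
grip_force: 0.0
```

>>> {"api": "step_arm", "payload": {"commands": [{"fingers": 1,"dz": 0.006},{"fingers": 1,"dz": 0.012},{"fingers": 1,"dz": 0.017},{"fingers": 1,"dz": 0.022},{"fingers": 1,"dz": 0.027},{"fingers": 1,"dz": 0.032},{"fingers": 1,"dz": 0.037},{"fingers": 1,"dz": 0.04}]}}

```text
invalid input
```

>>> {"api": "step_arm", "payload": {"commands": [{"fingers": 1,"dz": 0.0},{"fingers": 1,"dz": 0.001},{"fingers": 1,"dz": 0.002},{"fingers": 1,"dz": 0.003}]}}

```text
invalid input
```

All fields need to be given.

>>> {"api": "step_arm", "payload": {"commands": [{"fingers": 1,"dx": 0,"dy": 0,"dz": 0.006,"roll": 0},{"fingers": 1,"dx": 0,"dy": 0,"dz": 0.012,"roll": 0},{"fingers": 1,"dx": 0,"dy": 0,"dz": 0.017,"roll": 0},{"fingers": 1,"dx": 0,"dy": 0,"dz": 0.022,"roll": 0},{"fingers": 1,"dx": 0,"dy": 0,"dz": 0.027,"roll": 0},{"fingers": 1,"dx": 0,"dy": 0,"dz": 0.032,"roll": 0},{"fingers": 1,"dx": 0,"dy": 0,"dz": 0.037,"roll": 0},{"fingers": 1,"dx": 0,"dy": 0,"dz": 0.04,"roll": 0}]}}

```text
time: 3.65
tool_pos: [0.5162, 0.1564, 0.2509]
tcp_rot: [-0.303, 3.127, -0.0]
wrist_force: [1.2, -0.9, 2.0]
width: 0.001
grip_force: 1.1
```

>>> {"api": "step_arm", "payload": {"commands": [{"fingers": 1,"dx": 0,"dy": 0,"dz": 0.001,"roll": 0},{"fingers": 1,"dx": 0,"dy": 0,"dz": 0.002,"roll": 0},{"fingers": 1,"dx": 0,"dy": 0,"dz": 0.003,"roll": 0},{"fingers": 1,"dx": 0,"dy": 0,"dz": 0.004,"roll": 0}]}}

```text
time: 4.15
tool_pos: [0.516, 0.1564, 0.2473]
tcp_rot: [0.303, -3.127, -0.0]
wrist_force: [0.7, -1.2, 1.7]
width: -0.002
grip_force: 1.1
```

>>> {"api": "step_arm", "payload": {"commands": [{"fingers": 1,"dx": 0,"dy": 0,"dz": 0.001,"roll": 0},{"fingers": 1,"dx": 0,"dy": 0,"dz": 0.002,"roll": 0},{"fingers": 1,"dx": 0,"dy": 0,"dz": 0.003,"roll": 0},{"fingers": 1,"dx": 0,"dy": 0,"dz": 0.004,"roll": 0}]}}

```text
time: 4.65
tool_pos: [0.516, 0.1564, 0.2432]
tcp_rot: [0.303, -3.127, -0.0]
wrist_force: [0.7, -0.6, 2.2]
width: -0.005
grip_force: 1.1
```

>>> {"api": "step_arm", "payload": {"commands": [{"fingers": 1,"dx": 0,"dy": 0,"dz": 0.0005,"roll": 0},{"fingers": 1,"dx": 0,"dy": 0,"dz": 0.001,"roll": 0},{"fingers": 1,"dx": 0,"dy": 0,"dz": 0.0015,"roll": 0}]}}

```text
time: 5.03
tool_pos: [0.516, 0.1564, 0.2417]
tcp_rot: [0.303, -3.127, -0.0]
wrist_force: [-0.0, -0.6, 1.8]
width: 0.003
grip_force: 1.1
```

>>> {"api": "step_arm", "payload": {"commands": [{"fingers": 1,"dx": 0,"dy": 0,"dz": 0.0005,"roll": 0},{"fingers": 1,"dx": 0,"dy": 0,"dz": 0.001,"roll": 0}]}}

```text
time: 5.28
tool_pos: [0.5161, 0.1564, 0.2408]
tcp_rot: [0.303, -3.127, -0.0]
wrist_force: [1.2, -0.7, 3.2]
width: -0.005
grip_force: 1.1
```

>>> {"api": "step_arm", "payload": {"commands": [{"fingers": 1,"dx": 0,"dy": 0,"dz": 0.0005,"roll": 0},{"fingers": 1,"dx": 0,"dy": 0,"dz": 0.0005,"roll": 0}]}}

```text
time: 5.52
tool_pos: [0.516, 0.1564, 0.2401]
tcp_rot: [0.303, -3.127, -0.0]
wrist_force: [0.8, 0.3, 1.5]
width: 0.001
grip_force: 0.8
```

>>> {"api": "step_arm", "payload": {"commands": [{"fingers": 1,"dx": 0,"dy": 0,"dz": 0.0003,"roll": 0},{"fingers": 1,"dx": 0,"dy": 0,"dz": 0.0003,"roll": 0}]}}

```text
time: 5.78
tool_pos: [0.5161, 0.1564, 0.24]
tcp_rot: [0.303, -3.127, -0.0]
wrist_force: [0.0, -0.1, 2.2]
width: 0.001
grip_force: 1.2
```

>>> {"api": "step_arm", "payload": {"commands": [{"fingers": 1,"dx": 0,"dy": 0,"dz": 0.0004,"roll": 0},{"fingers": 1,"dx": 0,"dy": 0,"dz": 0.0004,"roll": 0}]}}

```text
time: 6.02
tool_pos: [0.5161, 0.1564, 0.24]
tcp_rot: [-0.303, 3.127, 0.0]
wrist_force: [-1.3, -0.6, 5.5]
width: 0.0
grip_force: 2.5
```

>>> {"api": "step_arm", "payload": {"commands": [{"fingers": 1,"dx": 0,"dy": 0,"dz": 0.0004,"roll": 0},{"fingers": 1,"dx": 0,"dy": 0,"dz": 0.0004,"roll": 0}]}}

```text
time: 6.28
tool_pos: [0.5161, 0.1564, 0.2399]
tcp_rot: [-0.303, 3.127, 0.0]
wrist_force: [-1.5, -0.9, 6.8]
width: -0.003
grip_force: 3.3
```

>>> {"api": "step_arm", "payload": {"commands": [{"fingers": 1,"dx": 0,"dy": 0,"dz": 0.0004,"roll": 0},{"fingers": 1,"dx": 0,"dy": 0,"dz": 0.0004,"roll": 0}]}}

```text
time: 6.52
tool_pos: [0.5162, 0.1564, 0.2399]
tcp_rot: [-0.303, 3.126, 0.0]
wrist_force: [-2.2, -1.0, 7.6]
width: 0.001
grip_force: 4.1
```

>>> {"api": "step_arm", "payload": {"commands": [{"fingers": 1,"dx": 0,"dy": 0,"dz": 0.0008,"roll": 0},{"fingers": 1,"dx": 0,"dy": 0,"dz": 0.0008,"roll": 0},{"fingers": 1,"dx": 0,"dy": 0,"dz": 0.0008,"roll": 0}]}}

```text
time: 6.9
tool_pos: [0.5162, 0.1564, 0.2398]
tcp_rot: [-0.303, 3.126, 0.0]
wrist_force: [-3.8, -1.0, 11.5]
width: -0.002
grip_force: 5.5
```

>>> {"api": "step_arm", "payload": {"commands": [{"fingers": 1,"dx": 0,"dy": 0,"dz": -0.005,"roll": 0},{"fingers": 1,"dx": 0,"dy": 0,"dz": -0.03,"roll": 0},{"fingers": 1,"dx": 0,"dy": 0,"dz": -0.06,"roll": 0},{"fingers": 0.3,"dx": 0,"dy": 0,"dz": -0.06,"roll": 0}]}}

```text
time: 7.4
tool_pos: [0.5175, 0.1569, 0.3002]
tcp_rot: [-0.302, 3.123, 0.001]
wrist_force: [0.5, -0.1, 0.4]
width: 0.202
grip_force: 0.0
```

```bash
python3 -c "
from h import *
go(.442,.1712,.26,193)
"
```

```text
t 7.4 d [0.0715 0.0285 0.0399] yaw -168.9 roll -1.9 q [ 0.25 -0.03  1.8   0.    1.36 -1.52] pos [0.5175 0.1569 0.3002] F [ 0.49 -0.06  0.39]
```

>>> {"api": "step_arm", "payload": {"commands": [{"fingers": 0,"dx": 0.0715,"dy": 0.0285,"dz": 0,"roll": -2},{"fingers": 0,"dx": 0.0715,"dy": 0.0285,"dz": 0,"roll": -2},{"fingers": 0,"dx": 0.0715,"dy": 0.0285,"dz": 0.04,"roll": -2},{"fingers": 0,"dx": 0.0715,"dy": 0.0285,"dz": 0.04,"roll": -2},{"fingers": 0,"dx": 0.0715,"dy": 0.0285,"dz": 0.04,"roll": -2}]}}

```text
time: 8.02
tool_pos: [0.4409, 0.1706, 0.2582]
tcp_rot: [0.357, -3.121, 0.0]
wrist_force: [0.9, -0.2, 0.1]
width: 0.501
grip_force: 0.0
```

```bash
python3 -c "
from h import *
im,d=read_camera('wrist'); cv2.imwrite('pics/w2.png',im); W=pts('wrist',d); np.savez('w2.npz',im=im,W=W)
w=W.reshape(-1,3); w=w[(abs(w[:,0]-.442)<.014)&(abs(w[:,1]-.171)<.014)&(w[:,2]>.212)&(w[:,2]<.232)]
print(len(w),w.mean(0) if len(w) else 0)
print(read_state()['width'])
go(.442,.171,.2,193)
"
```

```text
573 [0.44104476 0.17232168 0.22043279]
0.4994044181114928
t 8.075 d [-0.0006  0.0001  0.059 ] yaw -167.0 roll 0.0 q [ 0.32 -0.14  1.98 -0.    1.3  -1.48] pos [0.4414 0.1708 0.259 ] F [ 0.22  0.14 -0.65]
```

View pics/w2.png

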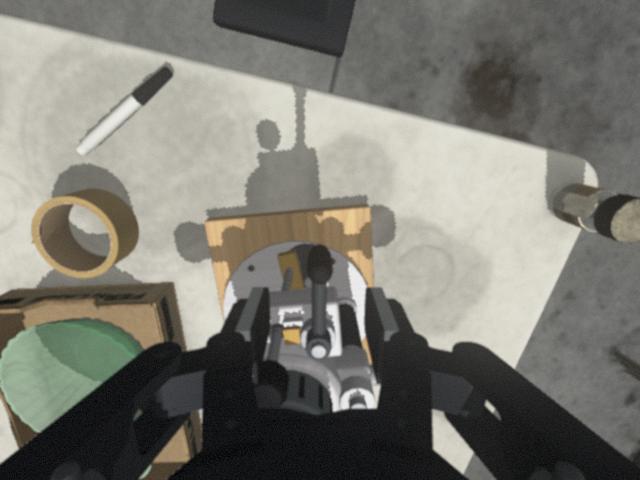

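The handle, at (320,262), is centred between the open fingers. I'll go down, close gently and swing the lever.

>>> {"api": "step_arm", "payload": {"commands": [{"fingers": 0,"dx": 0,"dy": 0,"dz": 0.03,"roll": 0},{"fingers": 0,"dx": 0,"dy": 0,"dz": 0.063,"roll": 0},{"fingers": 0,"dx": 0,"dy": 0,"dz": 0.063,"roll": 0},{"fingers": 1,"dx": 0,"dy": 0,"dz": 0.063,"roll": 0},{"fingers": 1,"dx": 0,"dy": 0,"dz": 0.063,"roll": 0},{"fingers": 1,"dx": 0,"dy": 0,"dz": 0.063,"roll": 0},{"fingers": 1,"dx": 0,"dy": 0,"dz": 0.063,"roll": 0}], "squeeze": 25}}

```text
time: 8.95
tool_pos: [0.4419, 0.1713, 0.1972]
tcp_rot: [-0.357, 3.117, 0.002]
wrist_force: [-0.8, 0.7, 6.7]
width: 0.158
grip_force: 25.7
```

Run:
```python
from h import *
go(.442,.171,.196,193)
s=read_state(); p=s["tool_pos"]; print(s["width"],s["grip_force"])
from scipy.spatial.transform import Rotation as R
r=R.from_rotvec(s["tcp_rot"]).as_matrix()
piv=np.array([.506,.186]); v=p[:2]-piv; print(np.linalg.norm(v),np.degrees(np.arctan2(v[1],v[0])))
for a in range(8,97,8):
    t=np.radians(-a); q=piv+np.array([[np.cos(t),-np.sin(t)],[np.sin(t),np.cos(t)]])@v
    print(a,(r.T@np.array([*(q-p[:2]),0])).round(4))
```

```text
t 8.95 d [-0.     -0.0003  0.0012] yaw -166.9 roll 0.1 q [ 0.32 -0.1   2.06  0.    1.18 -1.48] pos [0.4419 0.1713 0.1972] F [-0.78  0.74  6.68]
0.15804685588746362 25.67337479442358
0.06576927495361566 -167.0634606060124
8 [-0.0007  0.0092  0.    ]
16 [-0.0026  0.0181  0.    ]
24 [-0.0057  0.0267  0.    ]
32 [-0.0101  0.0348  0.0001]
40 [-0.0155  0.0422  0.0001]
48 [-0.0219  0.0488  0.0001]
56 [-0.0291  0.0545  0.0001]
64 [-0.0371  0.059   0.0002]
72 [-0.0456  0.0625  0.0002]
80 [-0.0545  0.0647  0.0003]
88 [-0.0636  0.0656  0.0003]
96 [-0.0728  0.0653  0.0003]
```

>>> {"api": "step_arm", "payload": {"commands": [{"fingers": 1,"dx": 0,"dy": 0,"dz": -0.002,"roll": 0},{"fingers": 1,"dx": -0.0007,"dy": 0.0092,"dz": -0.002,"roll": 8},{"fingers": 1,"dx": -0.0026,"dy": 0.0181,"dz": -0.002,"roll": 16},{"fingers": 1,"dx": -0.0057,"dy": 0.0267,"dz": -0.002,"roll": 24},{"fingers": 1,"dx": -0.0101,"dy": 0.0348,"dz": -0.002,"roll": 32},{"fingers": 1,"dx": -0.0155,"dy": 0.0422,"dz": -0.002,"roll": 40},{"fingers": 1,"dx": -0.0155,"dy": 0.0422,"dz": -0.002,"roll": 40}]}}

```text
time: 9.82
tool_pos: [0.4468, 0.2162, 0.1974]
tcp_rot: [0.728, 3.055, 0.003]
wrist_force: [2.7, 3.0, -0.2]
width: 0.167
grip_force: 25.3
```

```bash
cat > arc.py <<'E'
from h import *
import sys
go(.442,.171,.196)
s=read_state(); p=s["tool_pos"]; print(s["width"],s["grip_force"])
from scipy.spatial.transform import Rotation as R
r=R.from_rotvec(s["tcp_rot"]).as_matrix()
piv=np.array([.506,.186]); v=p[:2]-piv; v2=v*.0658/np.linalg.norm(v); print(np.linalg.norm(v),np.degrees(np.arctan2(v[1],v[0])))
for a in range(0,57,8):
    t=np.radians(-a); q=piv+np.array([[np.cos(t),-np.sin(t)],[np.sin(t),np.cos(t)]])@v2
    print(a,(r.T@np.array([*(q-p[:2]),0])).round(4))
E
python3 arc.py
```

```text
t 9.825 d [-0.0161 -0.0425  0.0013] yaw 153.2 roll None q [ 0.4  -0.05  2.02  0.    1.18 -0.7 ] pos [0.4468 0.2162 0.1974] F [ 2.74  3.04 -0.21]
0.16693928327352275 25.2934937691316
0.06642609899037473 152.9870754700398
0 [-0.0006 -0.      0.    ]
8 [-0.0013  0.0092  0.    ]
16 [-0.0032  0.0181  0.    ]
24 [-0.0064  0.0267  0.0001]
32 [-0.0107  0.0348  0.0001]
40 [-0.0162  0.0422  0.0001]
48 [-0.0226  0.0488  0.0001]
56 [-0.0298  0.0545  0.0001]
```

>>> {"api": "step_arm", "payload": {"commands": [{"fingers": 1,"dx": -0.0008,"dy": 0.0092,"dz": 0,"roll": 8},{"fingers": 1,"dx": -0.0028,"dy": 0.0181,"dz": 0,"roll": 16},{"fingers": 1,"dx": -0.006,"dy": 0.0267,"dz": 0,"roll": 24},{"fingers": 1,"dx": -0.0103,"dy": 0.0348,"dz": 0,"roll": 32},{"fingers": 1,"dx": -0.0158,"dy": 0.0422,"dz": 0,"roll": 40},{"fingers": 1,"dx": -0.0158,"dy": 0.0422,"dz": 0,"roll": 40}]}}

```text
time: 10.58
tool_pos: [0.4795, 0.2476, 0.1975]
tcp_rot: [-1.729, -2.621, -0.005]
wrist_force: [-0.1, 8.2, 1.0]
width: 0.166
grip_force: 25.3
```

```bash
python3 arc.py
```

```text
t 10.575 d [-0.0557 -0.0646  0.0012] yaw 113.2 roll None q [0.43 0.03 1.93 0.   1.18 0.02] pos [0.4795 0.2476 0.1975] F [-0.1   8.18  0.97]
0.1663984505655499 25.33824252896011
0.06709340683127206 113.26454529822622
0 [-0.0013  0.     -0.    ]
8 [-0.0019  0.0092  0.    ]
16 [-0.0038  0.0181  0.    ]
24 [-0.0069  0.0268  0.    ]
32 [-0.0112  0.0349  0.    ]
40 [-0.0166  0.0423  0.    ]
48 [-0.023   0.0489  0.    ]
56 [-0.0302  0.0546  0.    ]
```

>>> {"api": "step_arm", "payload": {"commands": [{"fingers": 1,"dx": 0.001,"dy": 0.0025,"dz": 0,"roll": 2},{"fingers": 1,"dx": 0.001,"dy": 0.005,"dz": 0,"roll": 4},{"fingers": 1,"dx": 0.001,"dy": 0.005,"dz": 0,"roll": 4}]}}

```text
time: 10.95
tool_pos: [0.4818, 0.2485, 0.1973]
tcp_rot: [-1.821, -2.557, 0.004]
wrist_force: [-5.9, 3.1, 5.9]
width: 0.163
grip_force: 26.0
```

```bash
python3 arc.py|head -4
```

```text
t 10.95 d [-0.0603 -0.063   0.0014] yaw 109.1 roll None q [0.43 0.04 1.92 0.   1.18 0.1 ] pos [0.4818 0.2485 0.1973] F [-5.9   3.12  5.85]
0.1633771956998931 25.995223824866116
0.06703768138528204 111.14292307488675
0 [-0.0012  0.     -0.    ]
```

>>> {"api": "step_arm", "payload": {"commands": [{"fingers": 1,"dx": 0,"dy": 0.003,"dz": 0,"roll": 0},{"fingers": 1,"dx": 0,"dy": 0.003,"dz": 0,"roll": 0}]}}

```text
time: 11.2
tool_pos: [0.4821, 0.2486, 0.1971]
tcp_rot: [-1.819, -2.554, 0.012]
wrist_force: [-14.6, -0.8, 11.7]
width: 0.165
grip_force: 26.8
```

```bash
python3 arc.py|head -4
```

```text
t 11.2 d [-0.0603 -0.0632  0.0016] yaw 109.1 roll None q [0.43 0.04 1.92 0.   1.19 0.1 ] pos [0.4821 0.2486 0.1971] F [-14.57  -0.83  11.72]
0.16518937733622321 26.799103575758636
0.06704528216724169 110.89765940642808
0 [-0.0012  0.     -0.    ]
```

The force rises and the lever no longer moves, so it is at its end stop. I'll relax, open and lift.

>>> {"api": "step_arm", "payload": {"commands": [{"fingers": 1,"dx": 0,"dy": -0.0045,"dz": 0,"roll": 0},{"fingers": 0.2,"dx": 0,"dy": -0.0045,"dz": 0,"roll": 0},{"fingers": 0.2,"dx": 0,"dy": -0.0045,"dz": 0,"roll": 0},{"fingers": 0.2,"dx": 0,"dy": -0.0045,"dz": 0,"roll": 0},{"fingers": 0.2,"dx": 0,"dy": -0.0045,"dz": -0.03,"roll": 0},{"fingers": 0.2,"dx": 0,"dy": -0.0045,"dz": -0.08,"roll": 0},{"fingers": 0.2,"dx": 0,"dy": -0.0045,"dz": -0.13,"roll": 0},{"fingers": 0.2,"dx": 0,"dy": -0.0045,"dz": -0.13,"roll": 0}]}}

```text
time: 12.2
tool_pos: [0.4847, 0.249, 0.3328]
tcp_rot: [1.82, 2.554, 0.013]
wrist_force: [0.1, -0.1, 0.4]
width: 0.402
grip_force: 0.0
```

```bash
python3 -c "
from h import *
im,d=read_camera('wrist'); W=pts('wrist',d)
w=W.reshape(-1,3)
def f(x,y,r,a,b):
    q=w[(np.hypot(w[:,0]-x,w[:,1]-y)<r)&(w[:,2]>a)&(w[:,2]<b)]; print(len(q),q.mean(0).round(4),np.percentile(q[:,2],[50,90]).round(4))
f(.482,.2486,.02,.21,.235)
f(.515,.158,.016,.225,.3)
cv2.imwrite('pics/w3.png',im); print(read_state()['wrist_force'])
"
```

```text
289 [0.4794 0.2489 0.2172] [0.2182 0.2194]
768 [0.5135 0.16   0.2342] [0.2357 0.2369]
[-0.06620835  0.29678283 -0.90580811]
```

View pics/w3.png

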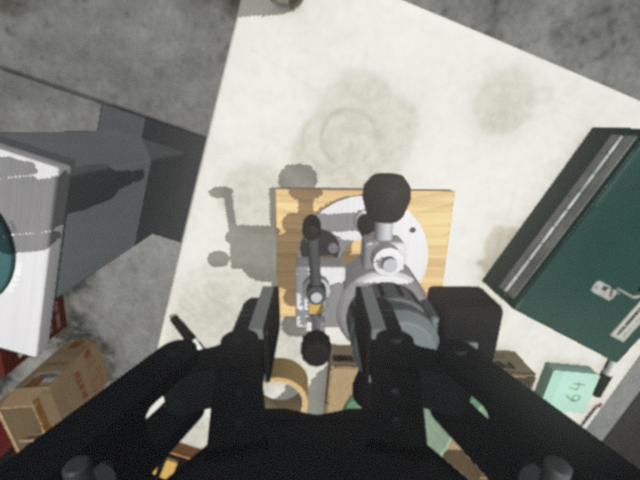

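The lever handle at (312,225) points to the router's +y side. The knob at (316,345) is still at the height where it touched the bar, and the gripper is clear.

```bash
python3 -c "
from workcell import *
print(finish_job())"
```

```text
the job is handed in; nothing more can be done
None
```

The depth rod is down on the setup bar, the clamp lever is swung over to its end stop, and the job is handed in; the largest wrist force while lowering was about 12 N, and no verdict came back.

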